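# Lay out the cake tools in order of use

### The arm

A 6-joint arm with a two-finger parallel gripper is mounted at the origin on the work surface; the furniture and walls round the work are solid. World frame = base frame: x ahead of the robot, y to its left, z up, the work surface at z = 0. Lengths are in mm, angles in rad, forces in N, time in s.
With the tool pointing down it reaches from about 300 to 750 mm from the base axis. Payload 8.5 kg.
Tool frame: the origin (TCP) lies between the finger pads; the fingertips stand 14 mm ahead of it and the grasp point (between the pads) lies 5 mm behind it; z points along the fingers, y is the line along which they close (so a half turn about z gives the same grasp; the last joint's range is limited). The gripper opens to 85 mm and grips with 20 to 120 N. Pads are 22 mm wide; open, the fingers measure 114 mm over their backs; the gripper's body (76 mm by 85 mm) begins 54 mm behind the grasp point. The pads swing forward as they close: fully open they stand 13 mm farther back than shut.
Start: joints at [0.895, 0.381, 1.297, -0, 1.464, -0.215], TCP at [244.554, 492.619, 217.822] pointing down, gripper open.
Joint ranges: [-3.11, 3.11], [-0.89, 2.33], [0.22, 2.48], [-1.42, 4.56], [0.17, 2.85], [-2.88, 2.88]. Speed limits (rad/s): [2.39, 2.39, 3.14, 3.14, 3.14, 3.14].

### API

Orientations are given as a unit quaternion [w, x, y, z].
In Python, from rig import env gives the robot as it stands. The module is installed in compiled form; this text tells all that it offers. Calls block until the motion is done:
- env.move_to(position, orientation): joint-space move of the TCP to a pose.
- env.line_to(position, rate=150, attitude=None, force_limit=None): straight line of the TCP; attitude=None keeps the orientation; rate is the mean speed in mm/s. With force_limit (N) it stops when the force on the tool has changed by that much, and returns True; else False.
- env.movej(angles): joint-space move.
- env.command_gripper(opening): opening from 0.0 (shut) to 1.0 (fully open); the grip force is fixed at half the most; returns when the fingers have stopped.
- env.dwell(seconds).
- env.ik(position, orientation): joint angles nearest the present ones, or None.
- env.grab_frame(name): name is "scene" or "top" or "wrist"; returns the picture (420x560x3 uint8, blue, green, red); there is no depth.
- env.camera_model(name): a dict with "vfov" (degrees; the focal length in pixels is half the picture's height over the tangent of half this angle, whatever the lens; pixels are square), "cx", "cy" (the principal point, pixels), "eye" and "rotation" of the camera in the world. Camera axes: x right, y up, looking along -z (the intrinsics and any distortion apply to the point x, -y, -z); pixel columns grow to the right and rows downward; lengths in mm; the calibration is good to about 2 mm. A picture is of the moment at which its call begins: read the wrist's pose just before it. camera_model takes no time and is no camera call; for the wrist camera it gives the pose at the moment of the call.
A pose or a line that the arm cannot do raises env.IKError and nothing moves.
- env.hand_in(): hands the job in; it is judged then, once.
Trained networks look in the newest picture that a camera, given by its name, has taken for a name from the list of things; names that differ only in an ending like _2 or _b are one class to them, and where a whole thing is asked for, a point or a joint stands for the part that bears it (a point fixed in the world has none). Each returns a list of dicts, best first, with "conf" (0 to 1); they miss things now and then, are a little off and sometimes report something else, mostly with a low value. They report only what shows in the picture. A call takes as long as a camera call. They do not tell look-alikes from the thing itself.
- env.cut_out(camera, query): "mask" (420x560 bool, what is visible of it) and "extent" ([centre column, centre row, width, height] in pixels, round what is visible of it).
Readings, each from a call of its own:
- env.get_time(): time.
- env.get_joint_pos(): joint angles.
- env.get_qd(): joint speeds.
- env.get_tau(): joint torques, N m.
- env.get_eef_pos(): TCP position.
- env.get_tcp_rot(): TCP orientation.
- env.get_contact_force(): force on the tool from outside, world axes, zero at the start.
- env.get_torque(): the same for the moment, N m.
- env.get_finger_gap(): opening from 0.0 (shut) to 1.0 (fully open).
- env.get_finger_force(): force on a finger pad.
Only numpy, scipy, OpenCV 4.12 (cv2) and the standard library are available. Lean on these libraries where they do the work, as an engineer would, in place of code of your own. Each camera call takes 0.05 s, during which the arm holds its last target. There are 200 camera calls.

### The job

Finish laying out the cake tools in the sloping wooden tray, in order of use from left to right: teaspoon, scraper, palette knife, tweezers; the teaspoon and tweezers already lie in the two outer grooves. Lay the red scraper in the second groove from the left and the palette knife in the third, each lying down in both combs with its head up the slope and its handle's butt down against the front lip, then let go. Lay them, do not drop them, and leave the teaspoon, the tweezers and the other things on the table where they are.

Things in the scene. Friction and masses are not known exactly. Their poses are not given: they have to be found in the camera images.
- tray: sloping wooden tool tray on a fixed easel, 248 mm wide, 212 mm long, rising away from the robot at 25 degrees, crossed by two wooden combs with four grooves. Frame: x up the slope, y left across the tray, z square out of the board; origin on the board's upper face, midway across, at the inner face of the front lip. The lip, at the low end, stands 30 mm above the board
- groove_1 (a point): first (leftmost) groove, holding the teaspoon: point on its floor line 57 mm up from the lip, 20 mm above the board (tray frame x 57, y +87, z 20). The combs are 12 mm thick with centres at tray x = 20 and 95 mm; between them the board is bare, so fingers fit round a handle there. Site axes are the tray's
- groove_2 (a point): second groove from the left, empty: same point of its floor line (tray frame x 57, y +29, z 20); a tool lying home has its origin here. Each groove is 28 mm wide with walls 14 mm high, rounded on top, 58 mm from the next
- groove_3 (a point): third groove from the left, empty: same point of its floor line (tray frame x 57, y -29, z 20); a tool lying home has its origin here. Same size as groove 2
- groove_4 (a point): fourth (rightmost) groove, taken by the tweezers: same point of its floor line (tray frame x 57, y -87, z 20)
- scraper: scraper spatula, pale wooden handle, red silicone head, about 60 g, 197 mm long, lying flat on the table to one side of the tray. x axis from the handle's butt to the head, z up; origin under the handle, 57 mm from the butt. Handle 122 mm long, 18 mm wide (15 mm beyond 74 mm from the butt), 16 mm high; head 38 mm wide, 9 mm thick. Balances about 20 mm headward of the origin
- scraper_tip (a point): far end of the scraper's head, 140 mm from its origin along x, 8 mm up
- palette_knife: straight palette knife, dark wooden handle, brass collar, round-ended steel blade, about 70 g, 226 mm long, lying flat on the table to one side of the tray. x axis from butt to blade, z up; origin under the handle, 57 mm from the butt. Handle 116 mm long, 18 mm wide (16 mm beyond 74 mm from the butt), 16 mm high; blade 24 mm wide, 2.4 mm thick. Balances about 20 mm headward of the origin
- palette_knife_tip (a point): tip of the palette knife's blade, 169 mm from its origin along x, 8 mm up
- teaspoon: steel teaspoon, 130 mm long, lying loose in groove 1, bowl up the slope; origin under its middle
- tweezers: steel kitchen tweezers, 165 mm long, 18 mm wide, 10 mm high, lying loose in groove 4, points up the slope; origin on the underside, 57 mm from the butt
- kitchen_timer: loose teal and white wind-up kitchen timer, 66 mm across, 48 mm high, on the right of the table; origin under its centre
- amber_bottle: loose round amber dropper bottle, 66 mm across, 106 mm high, at the back right; origin under its centre
- pot: loose small pot with a red lid, 58 mm across, 50 mm high, at the back left of the tray; origin under its centre
- mug: loose white mug, 83 mm across, 93 mm high, at the back left; origin under its middle
Things that resemble listed ones, but are neither listed nor needed, are in the scene too. Of the things shaped like the palette_knife, the wooden one is meant.

How it is judged (in metres and radians):
At the end, for the whole second after the job is handed in: Scraper in groove 2, palette knife in groove 3, each in both combs (within 10 mm of the groove line, 6 mm of its floor, 8 degrees), head up the slope, butt within 9 mm of the lip, at rest and released; teaspoon and tweezers within 15 mm of where they lay (x of scraper in the frame of tray between 0.05 and 0.066 m and y of scraper in the frame of tray between 0.019 and 0.039 m and z of scraper in the frame of tray between 0.014 and 0.026 m and angle between the x axis of each of scraper, palette_knife and the x axis of tray, either way round below 0.14 rad and x of scraper_tip in the frame of tray above 0.15 m and linear speed of each of scraper, palette_knife below 0.02 m/s and x of palette_knife in the frame of tray between 0.05 and 0.066 m and y of palette_knife in the frame of tray between -0.039 and -0.019 m and z of palette_knife in the frame of tray between 0.014 and 0.026 m and x of palette_knife_tip in the frame of tray above 0.17 m and contact force between the fingers and scraper below 0.05 N and contact force between the fingers and palette_knife below 0.05 N and distance of each of teaspoon, tweezers from where it was at the start of the episode below 0.015 m); the robot touches nothing.
It fails at once if the scraper is let go and falls (more than about 2 cm) (contact force between the fingers and scraper below 0.02 N and linear speed of scraper above 0.6 m/s).
It fails at once if the palette knife is let go and falls (more than about 2 cm) (contact force between the fingers and palette_knife below 0.02 N and linear speed of palette_knife above 0.6 m/s).
It fails at once if the teaspoon or the tweezers are knocked more than 3 cm out of place (distance of any of teaspoon, tweezers from where it was at the start of the episode above 0.03 m).
It fails at once if the timer, bottle, pot or mug is pushed more than 3 cm (distance of any of kitchen_timer, amber_bottle, pot, mug from where it was at the start of the episode above 0.03 m).
It also fails if it takes over 51 s, if anything falls off the work surface, if the arm or the gripper's body presses on something with over 40 N, if the wrist force passes 120 N, or if a joint passes its speed limit or range.

## Working session

There is one attempt and no reset: what is moved stays moved. The work goes in short steps, each a Python script; the robot and the scene stay as the last script left them, time stands still between calls to the robot, and variables do not carry over. Pictures are saved under pics/ and viewed, at most 14 in all, crops included, and the job is handed in when it is done.

```bash
mkdir -p pics; python3 - <<'E'
from rig import env
import cv2,numpy as np
for c in ["scene","top","wrist"]:
    im=env.grab_frame(c); cv2.imwrite(f"pics/{c}0.png",im)
    m=env.camera_model(c); print(c,{k:(np.round(v,3).tolist() if not isinstance(v,str) else v) for k,v in m.items()})
    if c!="wrist":
        for q in ["scraper","palette_knife","tray","teaspoon","tweezers"]:
            for d in env.cut_out(c,q)[:4]: print(c,q,round(d["conf"],2),np.round(d["extent"],1))
a=cv2.imread("pics/top0.png");print(env.get_time())
E
```

```text
scene {'vfov': 56.113, 'cx': 279.553, 'cy': 207.7, 'eye': [56.447, -648.785, 941.445], 'rotation': [0.889, 0.341, -0.1, -0.289]}
scene scraper 0.58 [227.8 167.4  52.4  17. ]
scene palette_knife 0.65 [281.6 347.5  40.1  84.3]
scene palette_knife 0.52 [249.2 125.   30.7  35.1]
scene palette_knife 0.25 [298.6 194.6  97.4  91.5]
scene tray 0.75 [297.6 192.2 104.7  91.5]
scene teaspoon 0.64 [298.3 196.1  97.2  94.7]
scene tweezers 0.74 [312.5 208.1  41.3  43.1]
top {'vfov': 54.49, 'cx': 278.767, 'cy': 211.933, 'eye': [223.479, -3.406, 1321.741], 'rotation': [-0.655, -0.068, 0.078, 0.748]}
top scraper 0.89 [180.5 231.2  14.4  60.9]
top palette_knife 0.81 [379.6 269.   73.2  13.3]
top palette_knife 0.64 [341.9 195.6  27.9  64. ]
top tray 0.59 [256.2 182.1  88.5  81. ]
top teaspoon 0.74 [230.4 199.1  10.8  37.6]
top teaspoon 0.69 [402.6 179.6  21.5  22.1]
top tweezers 0.54 [288.1 203.9   4.5   2.9]
wrist {'vfov': 64.071, 'cx': 273.016, 'cy': 211.781, 'eye': [175.978, 525.5, 374.353], 'rotation': [0.84, -0.129, -0.08, 0.521]}
0.65
```

View pics/top0.png

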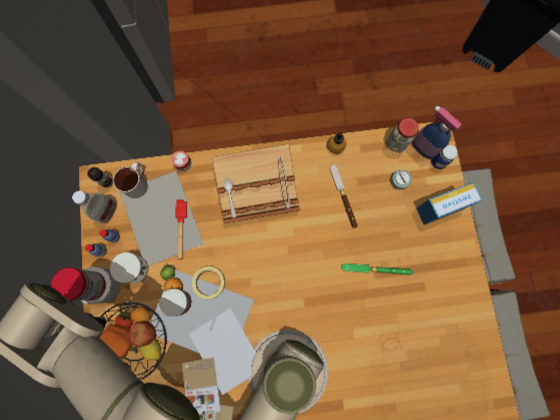

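View pics/scene0.png

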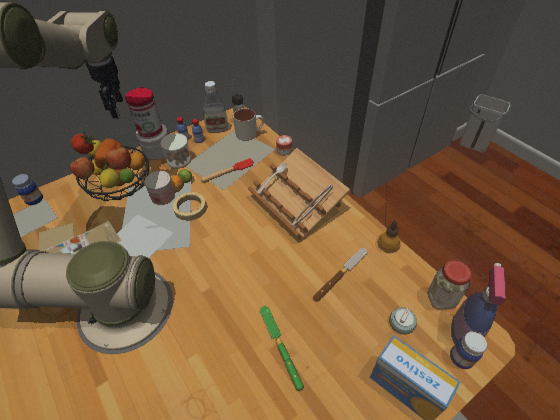

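Top view: the scraper is at (180,228), butt at (180,257) and head at (181,210). There are two palette-knife shapes: a wooden-handled one at (342,196) and a green one at (380,269). The wooden one fits, with its dark handle and steel blade. Next I'll confirm it in a crop and get rough positions.

```bash
cat > h.py <<'E'
from rig import env
import cv2,numpy as np
from scipy.spatial.transform import Rotation as R
def q2R(q): return R.from_quat(np.asarray(q)[...,[1,2,3,0]] if not isinstance(q,list) else [q[1],q[2],q[3],q[0]]).as_matrix()
def R2q(M):
    x,y,z,w=R.from_matrix(M).as_quat(); return [float(v) for v in (w,x,y,z)]
def cam(n):
    m=env.camera_model(n); return dict(K=(210/np.tan(np.radians(m["vfov"])/2),m["cx"],m["cy"]),e=np.array(m["eye"]),R=q2R(list(m["rotation"])))
def ray(c,p):
    f,cx,cy=c["K"]; d=c["R"]@np.array([(p[0]-cx)/f,-(p[1]-cy)/f,-1.]); return d/np.linalg.norm(d)
def onz(c,p,z):
    d=ray(c,p); return c["e"]+d*(z-c["e"][2])/d[2]
def proj(c,X):
    f,cx,cy=c["K"]; v=c["R"].T@(np.asarray(X,float)-c["e"]); return np.array([cx+f*v[0]/-v[2],cy-f*v[1]/-v[2]])
def tri(obs):
    A=np.zeros((3,3));b=np.zeros(3)
    for c,p in obs:
        d=ray(c,p);P=np.eye(3)-np.outer(d,d);A+=P;b+=P@c["e"]
    X=np.linalg.solve(A,b)
    return X,max(np.linalg.norm(proj(c,X)-p) for c,p in obs)
def axis(mask):
    ys,xs=np.nonzero(mask); P=np.c_[xs,ys].astype(float); m=P.mean(0)
    d=np.linalg.svd(P-m,full_matrices=False)[2][0]; t=(P-m)@d
    return m+d*t.min(),m+d*t.max(),len(P)
E
python3 - <<'E'
from h import *
c=cam("top"); s=cam("scene")
def show(n,p,z=8): print(n,np.round(onz(c,p,z),0))
for n,p in dict(scr_butt=(180,258),scr_tip=(181,200),pk_butt=(354,226),pk_tip=(334,166),tray_fl=(222,221),tray_fr=(298,213),tray_bl=(214,154),tray_br=(291,146),mug=(128,182),pot=(181,160),bottle=(337,144),timer=(401,180)).items(): show(n,p,8)
for q in ["tray"]:pass
w=cam("wrist");T=q2R(list(env.get_tcp_rot()));p=np.array(env.get_eef_pos())
print("T",np.round(T,3),"cam in tool",np.round(T.T@(w["e"]-p),1),"\n",np.round(T.T@w["R"],3))
im=cv2.imread("pics/top0.png")[150:290,140:420];cv2.imwrite("pics/crop.png",cv2.resize(im,None,fx=2.85,fy=2.85,interpolation=cv2.INTER_CUBIC))
# two-view axis via masks
env.grab_frame("top");env.grab_frame("scene")
for q in ["scraper","palette_knife"]:
    for n in("top","scene"):
        for d in env.cut_out(n,q)[:2]:
            a,b,k=axis(d["mask"]);cc=cam(n);print(q,n,np.round(d["conf"],2),np.round(a),np.round(b),np.round(onz(cc,a,8)),np.round(onz(cc,b,8)))
E
```

```text
scr_butt [388. 294.   8.]
scr_tip [578. 275.   8.]
pk_butt [ 417. -278.    8.]
pk_tip [ 628. -246.    8.]
tray_fl [490. 148.   8.]
tray_fr [ 484. -102.    8.]
tray_bl [724. 151.   8.]
tray_br [ 718. -112.    8.]
mug [663. 446.   8.]
pot [717. 264.   8.]
bottle [ 704. -268.    8.]
timer [ 550. -460.    8.]
T [[-0.896  0.445  0.   ]
 [ 0.445  0.896  0.   ]
 [-0.     0.    -1.   ]] cam in tool [  76.    -1.  -156.5] 
 [[-0.     0.954  0.3  ]
 [ 1.    -0.     0.   ]
 [ 0.     0.3   -0.954]]
scraper top 0.77 [181. 200.] [179. 257.] [579. 275.   8.] [391. 297.   8.]
scraper top 0.25 [120. 168.] [143. 194.] [717. 471.   8.] [614. 400.   8.]
scraper scene 0.77 [253. 160.] [202. 180.] [581. 276.   8.] [387. 298.   8.]
scraper scene 0.74 [390. 315.] [416. 325.] [ 537. -427.    8.] [ 569. -483.    8.]
palette_knife top 0.91 [342. 266.] [412. 271.] [ 294. -217.    8.] [ 248. -437.    8.]
palette_knife top 0.73 [332. 164.] [355. 227.] [ 636. -240.    8.] [ 414. -280.    8.]
palette_knife scene 0.59 [263. 307.] [300. 389.] [ 290. -218.    8.] [ 245. -434.    8.]
```

View pics/crop.png

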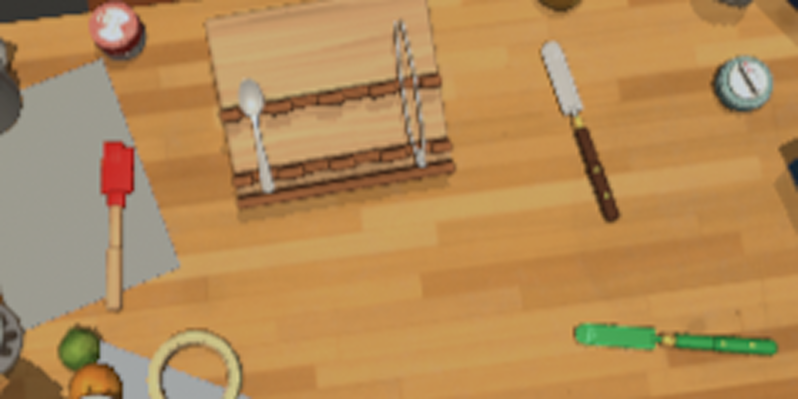

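The crop confirms it: the wooden-handled knife is at crop (585,130), steel blade up and dark riveted handle down. The green one at (675,340) is the look-alike. Next come the wrist views across the tray.

```bash
cat >> h.py <<'E'
def tool(yaw=0,pitch=0):
    """tool down, closing across heading yaw; pitch tilts it to stand square on a board rising along yaw"""
    B=np.array([[-1,0,0],[0,1,0],[0,0,-1.]])
    return R.from_euler('z',yaw).as_matrix()@R.from_euler('y',-pitch).as_matrix()@B
E
python3 - <<'E'
from h import *
import pickle
D=[]
for i,y in enumerate([200,40,-160]):
    env.move_to([540,y,310],R2q(tool())); 
    c=cam("wrist"); im=env.grab_frame("wrist"); cv2.imwrite(f"pics/w{i}.png",im)
    e=dict(c=c,det={q:env.cut_out("wrist",q)[:3] for q in ["scraper","palette_knife","teaspoon","tweezers","tray"]}); D.append(e)
    for q,l in e["det"].items():
        for d in l:
            if d["conf"]<.4: continue
            a,b,k=axis(d["mask"]); print(i,q,round(d["conf"],2),np.round(a,1),np.round(b,1),np.round(onz(c,a,8)),np.round(onz(c,b,8)))
pickle.dump(D,open("d.pkl","wb")); print(env.get_time())
for i in (0,1,2): cv2.imwrite(f"pics/v{i}.png",cv2.resize(cv2.imread(f"pics/w{i}.png"),(800,600),interpolation=cv2.INTER_CUBIC))
E
```

```text
0 scraper 0.62 [352.4  39.4] [327.1 193.2] [384. 297.   8.] [580. 276.   8.]
0 teaspoon 0.66 [196.2 131. ] [197.2 235. ] [494.  97.   8.] [643.  89.   8.]
0 tweezers 0.85 [ 55.4 134. ] [ 48.2 271.2] [498. -91.   8.] [ 702. -141.    8.]
0 tray 0.95 [239.4 190.3] [ 18.7 224.8] [575. 152.   8.] [ 627. -169.    8.]
1 scraper 0.62 [483.2  38.8] [440.8 193.5] [384. 298.   8.] [581. 275.   8.]
1 palette_knife 0.67 [18.9 62.9] [ 82.4 229.2] [ 411. -280.    8.] [ 634. -239.    8.]
1 palette_knife 0.59 [372.1 222.9] [146.9 191.9] [625. 182.   8.] [ 578. -138.    8.]
1 tweezers 0.95 [185.2 134. ] [186.4 271. ] [499. -78.   8.] [702. -92.   8.]
1 tray 0.59 [374.1 228.7] [146. 186.] [634. 186.   8.] [ 570. -139.    8.]
2 palette_knife 0.57 [177.9  62.3] [218.9 228.8] [ 411. -280.    8.] [ 634. -239.    8.]
2 teaspoon 0.95 [490.4 129.4] [505.5 234.5] [493. 129.   8.] [643. 180.   8.]
2 tweezers 0.57 [348. 134.] [357.7 270.8] [499. -60.   8.] [702. -32.   8.]
2 tray 0.57 [534.2 219.6] [308.5 193.6] [619. 217.   8.] [ 581. -110.    8.]
4.9167
```

View pics/v0.png

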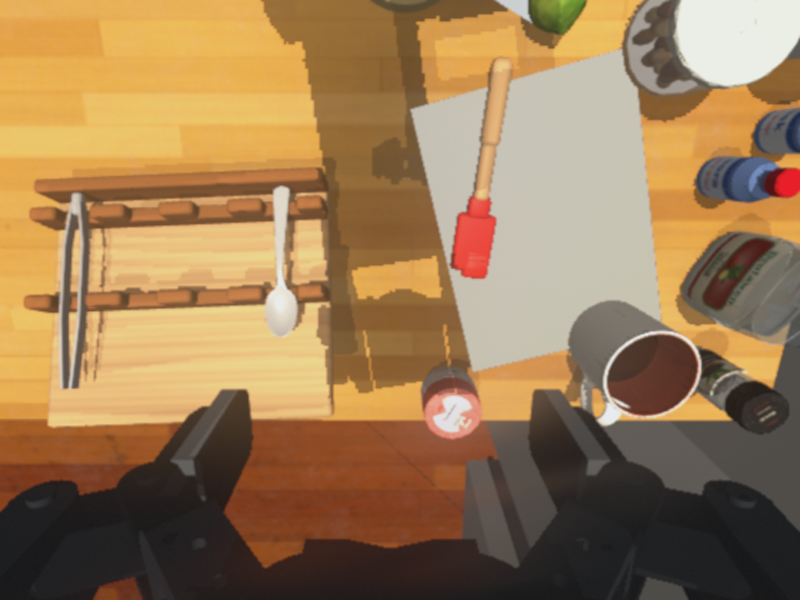

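View pics/v2.png

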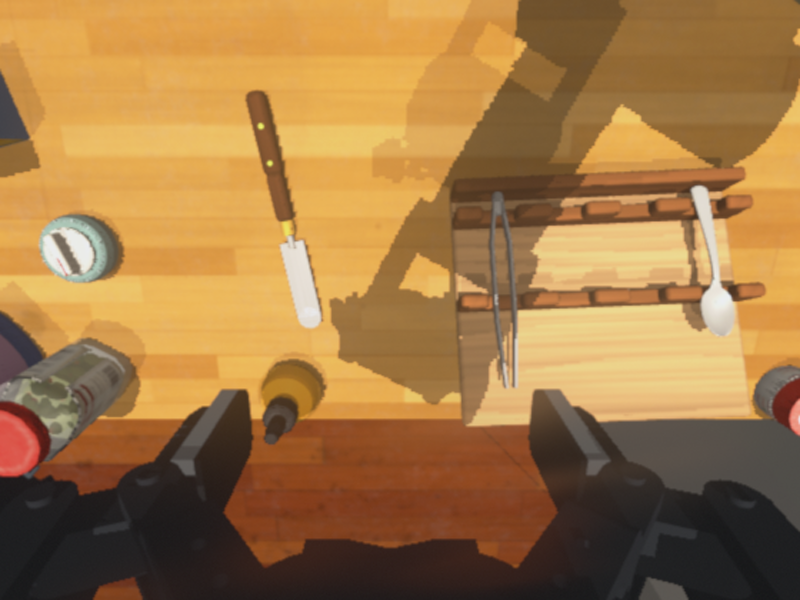

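v0: scraper butt at (502,62), tip at (472,275). The tray's lip is at the top (37–326, ~185), with combs at rows ~210 and ~297 and the board's far corners at (331,415) and (49,426). v2: wooden knife from butt (256,95) to tip (311,325). Timer, bottle and pot are clear of the paths. I'll enlarge the tray in two views to read its corners.

```bash
python3 - <<'E'
from h import *
for i,x0 in ((0,14),(2,312)):
    im=cv2.imread(f"pics/w{i}.png")[112:306,x0:x0+228]
    im=cv2.resize(im,None,fx=3.05,fy=3.05,interpolation=cv2.INTER_CUBIC);cv2.imwrite(f"pics/t{i}.png",im);print(im.shape)
E
```

```text
(592, 695, 3)
(592, 695, 3)
```

View pics/t0.png

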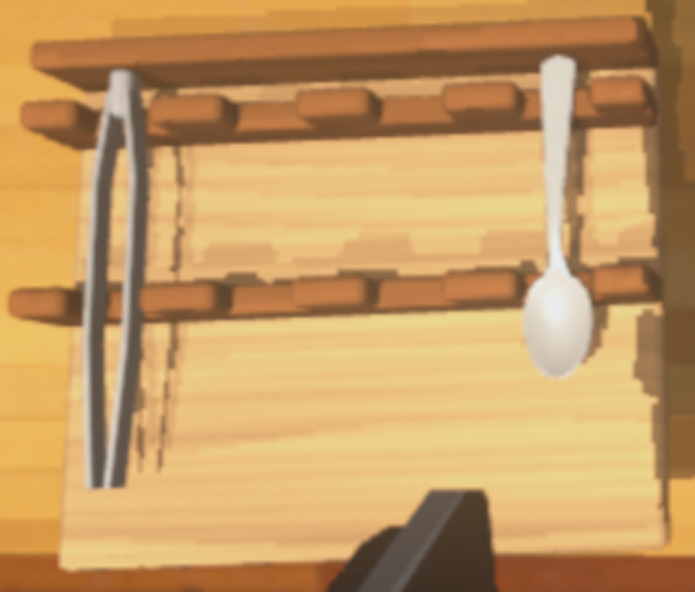

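View pics/t2.png

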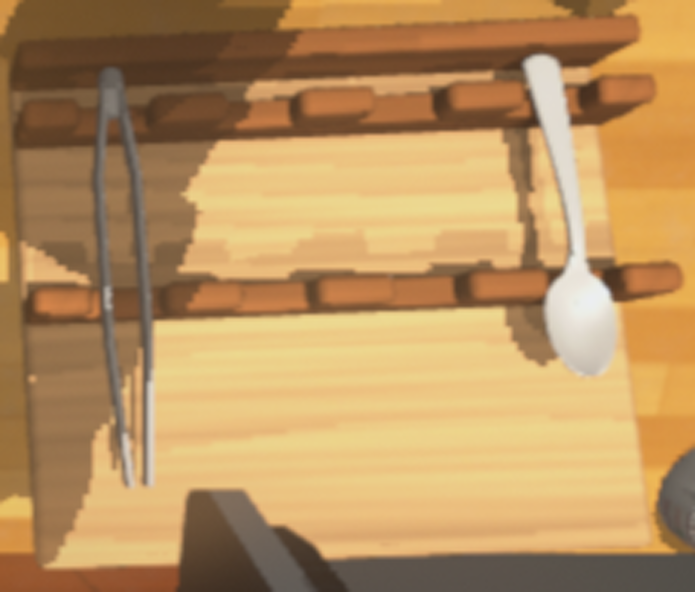

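t0 and t2 show the tooth tops clearly: the middle tooth of the front comb is at about (331,104) and (333,103), and of the rear comb at (330,292) and (350,291). Now I fit the tray pose, and triangulate the tools from their mask ends.

```bash
cat > fit.py <<'E'
from h import *
import pickle
from scipy.optimize import least_squares
D=pickle.load(open("d.pkl","rb")); C0,C2=D[0]["c"],D[2]["c"]
p0=lambda p:np.array(p)/3.05+[14-.34,112-.34]; p2=lambda p:np.array(p)/3.05+[312-.34,112-.34]
F=[((20,0,34),(331,104),(333,103)),((20,-58,34),(190,111),(185,110)),((20,58,34),(478,99),(484,98)),
((95,0,34),(329,292),(352,291)),((95,-58,34),(178,299),(203,298)),((95,58,34),(477,286),(505,285)),
(("L",124,0),(668,548),(650,546)),(("L",-124,0),(60,569),(40,567)),(("t",124,30),(645,18),(637,17)),(("t",-124,30),(33,46),(15,45))]
def TR(v): return R.from_euler('z',v[3]).as_matrix()@R.from_euler('y',-v[4]).as_matrix(),v[:3]
def res(v):
    M,o=TR(v); r=[]
    for X,a,b in F:
        X=[{"L":v[5],"t":v[6]}.get(X[0],X[0]),X[1],X[2]]; W=M@np.array(X,float)+o
        r+=list(proj(C0,W)-p0(a))+list(proj(C2,W)-p2(b))
    return np.array(r)
s=least_squares(res,[490,20,60,0,.43,212,-10],loss="soft_l1",x_scale=[1,1,1,.01,.01,1,1]);v=s.x
if __name__=="__main__":
    print(np.round(v[:3],1),np.degrees(v[3:5]).round(2),v[5:].round(1));print(res(v).reshape(-1,4).round(1))
    for i in range(6): X,e=tri([(C0,p0(F[i][1])),(C2,p2(F[i][2]))]); M,o=TR(v);print(F[i][0],X.round(1),e.round(2),(M.T@(X-o)).round(1))
    for q,pairs in (("scraper",(0,1)),("palette_knife",(1,2))):
        A=[]
        for i in pairs:
            a,b,_=axis(D[i]["det"][q][0]["mask"]); A.append((D[i]["c"],a,b))
        for k in (1,2): X,e=tri([(z[0],z[k]) for z in A]);print(q,k,X.round(1),round(e,2))
    M,o=TR(v)
    np.savez("tray.npz",M=M,o=o,yaw=v[3],pitch=v[4])
    T=cam("top");print("top proj of corners",[proj(T,M@np.array(p)+o).round(0) for p in((212,124,0),(212,-124,0),(0,124,30),(0,-124,30))])
E
python3 fit.py
```

```text
[504.6  18.2  18.4] [ 2.5  24.72] [198.9 -11.4]
[[ 0.3  0.2  0.6  0.1]
 [-1.3 -0.   0.8 -0.1]
 [ 0.1 -0.3 -0.3 -0.4]
 [-0.2  0.3  0.5  0.1]
 [ 0.4 -0.  -0.2 -0.1]
 [ 0.5  0.2  0.   0.1]
 [ 0.1 -0.4  0.1 -0.3]
 [-0.1  0.3 -1.5  0.4]
 [ 0.2  0.2 -0.9  0.1]
 [-0.1 -0.  -0.1 -0.1]]
(20, 0, 34) [508.4  17.8  57.2] 0.05 [19.7 -0.6 33.6]
(20, -58, 34) [511.5 -39.7  54.8] 0.05 [ 19.2 -58.1  31.2]
(20, 58, 34) [506.3  76.4  58.4] 0.05 [20.6 58.  34.6]
(95, 0, 34) [576.6  21.2  88.2] 0.06 [94.7 -0.2 33.2]
(95, -58, 34) [579.  -36.6  89.7] 0.06 [ 95.2 -58.   34.7]
(95, 58, 34) [573.8  79.   89.5] 0.07 [94.9 57.6 34.6]
scraper 1 [384.8 296.5  11.2] 0.04
scraper 2 [580.4 275.8   7. ] 0.45
palette_knife 1 [ 411.4 -279.4    9.5] 0.17
palette_knife 2 [ 634.3 -239.     7.2] 0.11
top proj of corners [array([210., 153.]), array([288., 140.]), array([223., 220.]), array([299., 206.])]
```

The fit is good: residuals are ≤1.5 px, and the pitch comes out at 24.7° against 25°. The tools' lengths measure 196.7 and 226.7 mm against 197 and 226, with ends at z≈7–11. I'll take the knife first, since it is nearest.

```bash
cat > do.py <<'E'
from h import *
t=np.load("tray.npz");M,o,TY,TP=t["M"],t["o"],float(t["yaw"]),float(t["pitch"])
W=lambda x,y,z:(M@np.array([x,y,z],float)+o).tolist()
H,G=16.5,4
def pick(butt,tip):
    b,d=np.array(butt),np.array(tip)-np.array(butt);yaw=np.arctan2(d[1],d[0]);u=np.array([np.cos(yaw),np.sin(yaw)])
    g=b[:2]+u*(57+G); q=R2q(tool(yaw)); print("grasp",g.round(1),np.degrees(yaw).round(1))
    env.command_gripper(.65); env.move_to([*g,110],q)
    print("touch",env.line_to([*g,H],rate=80,force_limit=15),np.round(env.get_eef_pos(),1))
    env.command_gripper(0); print("gap",env.get_finger_gap()*85,env.get_finger_force())
    env.line_to([*g,60],rate=80); print("gap",env.get_finger_gap()*85)
    env.line_to([*g,230],rate=200)
def above(y): env.move_to(W(61+G,y,20+H+80),R2q(tool(TY,TP)))
def tray(): return (M.T@(np.array(env.get_eef_pos())-o)).round(1)
E
python3 - <<'E'
from do import *
q=R2q(tool(TY,TP)); print([env.ik(W(65,y,36.5),q) is not None for y in(29,-29)])
pick([411.4,-279.4],[634.3,-239.0]); above(-29)
print(tray(),env.get_finger_gap()*85,env.get_contact_force(),env.get_time())
cv2.imwrite("pics/k1.png",env.grab_frame("scene"))
c=cam("scene")
for d in env.cut_out("scene","palette_knife")[:3]: print(d["conf"],[x.round(1) for x in axis(d["mask"])[:2]])
print("expected",proj(c,W(4,-29,108)).round(1),proj(c,W(230,-29,108)).round(1))
env.grab_frame("wrist")
for d in env.cut_out("wrist","palette_knife")[:2]: print(d["conf"],[x.round(1) for x in axis(d["mask"])[:2]])
c=cam("wrist");print("expected",proj(c,W(4,-29,108)).round(1),proj(c,W(230,-29,108)).round(1))
im=cv2.imread("pics/k1.png")[90:300,180:460];cv2.imwrite("pics/k1c.png",cv2.resize(im,None,fx=2.8,fy=2.8))
E
```

```text
[True, True]
grasp [ 471.4 -268.5] 10.3
touch False [ 471.7 -268.7   17. ]
gap -0.07164836350477938 0.0
gap -0.36503600615596404
[ 65.6 -29.8 116.4] -0.10118481162435364 [-0.49024509 -0.03290239  0.1570205 ] 10.9
0.82 [array([365.2, 248.2]), array([314.2, 299.2])]
0.58 [array([262.8, 306.1]), array([300.2, 388.9])]
expected [271.6 201.8] [327.4 146.2]
0.92 [array([ -3.4, 148.6]), array([ 52.3, 221.3])]
expected [277.6 138.9] [276.5 475.6]
```

View pics/k1c.png

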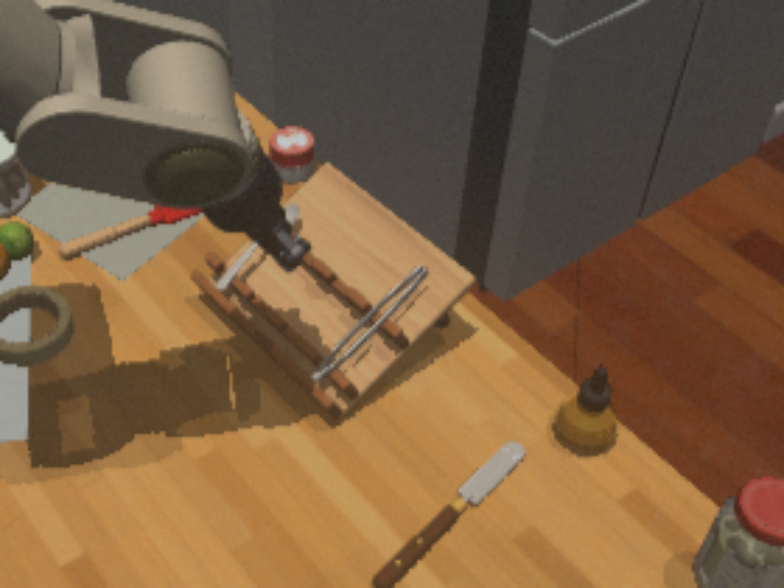

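The grip missed: the gap closed to 0, and the picture still shows the knife on the table, from butt crop (385,580) to tip (515,450). It barely moved, so the partly open fingertips probably stood too high. I'll go back, probe down with a narrower opening until it touches the table, and look.

```bash
python3 - <<'E'
from do import *
g=np.array([471.4,-268.5]);yaw=np.radians(10.3)
env.command_gripper(.4); env.move_to([*g,90],R2q(tool(yaw)))
c=cam("wrist");env.grab_frame("wrist")
for d in env.cut_out("wrist","palette_knife")[:2]:
    a,b,_=axis(d["mask"]);print(round(d["conf"],2),a.round(),b.round(),onz(c,a,8).round(1),onz(c,b,8).round(1))
env.line_to([*g,25],rate=100)
print("touch",env.line_to([*g,-2],rate=30,force_limit=8),np.round(env.get_eef_pos(),1),np.round(env.get_contact_force(),1),env.get_finger_gap())
cv2.imwrite("pics/g1.png",env.grab_frame("wrist"));print(env.get_time())
E
```

```text
0.93 [273. 131.] [273. 381.] [ 412.4 -279.6    8. ] [ 624.9 -241.     8. ]
touch False [ 471.5 -268.6   -1.9] [-0.2  0.7  0.2] 0.40082089992601416
14.5583
```

View pics/g1.png

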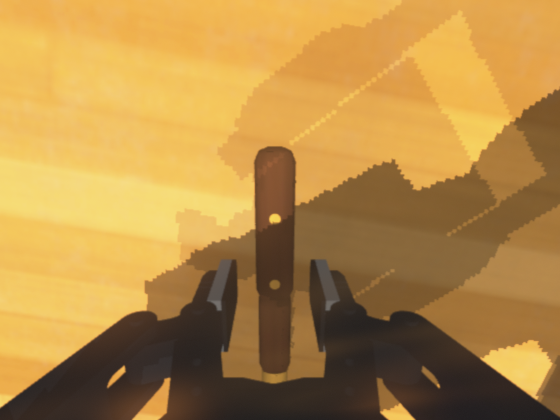

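The picture shows the fingertips at rows ~260, either side of the handle (columns 236 and 312, handle 257–294), with the handle well centred. The TCP is already at z −2 with no table contact, so the fingers reach less far than the text says. I'll probe further down by force.

```bash
python3 - <<'E'
from do import *
g=np.array([471.4,-268.5])
print("touch",env.line_to([*g,-22],rate=20,force_limit=5),np.round(env.get_eef_pos(),1),np.round(env.get_contact_force(),1),env.get_time())
E
```

```text
touch True [ 471.4 -268.5  -14.3] [-1.8  0.9  6.6] 15.2167
```

Contact came at TCP z −14.3. The fingertips actually stand about 14 mm behind the TCP at this opening. I'll back off 4 mm and grip.

```bash
sed -i 's/^H,G=.*/H,G=-10.3,4/' do.py; python3 - <<'E'
from do import *
g=np.array([471.4,-268.5])
env.line_to([*g,H],rate=40); env.command_gripper(0)
print("gap",env.get_finger_gap()*85,env.get_finger_force(),np.round(env.get_contact_force(),1))
env.line_to([*g,40],rate=80); print("gap",env.get_finger_gap()*85,env.get_finger_force())
if env.get_finger_gap()>.1:
    env.line_to([*g,200],rate=220); above(-29); print(tray(),env.get_finger_gap()*85,np.round(env.get_contact_force(),1))
    cv2.imwrite("pics/k2.png",env.grab_frame("wrist"));c=cam("wrist")
    for d in env.cut_out("wrist","palette_knife")[:2]: print(d["conf"],[x.round(1) for x in axis(d["mask"])[:2]])
    print("expected",proj(c,W(4,-29,108)).round(1),proj(c,W(230,-29,108)).round(1))
print(env.get_time())
E
```

```text
gap 16.327226340615336 59.39480423927307 [0.3 0.2 2.5]
gap 16.30919968970657 59.080857038497925
[ 65.4 -29.8  89.5] 16.30899267174507 [ 1.4  0.7 -0.6]
expected [278.7 144.7] [277.  521.9]
18.575
```

View pics/k2.png

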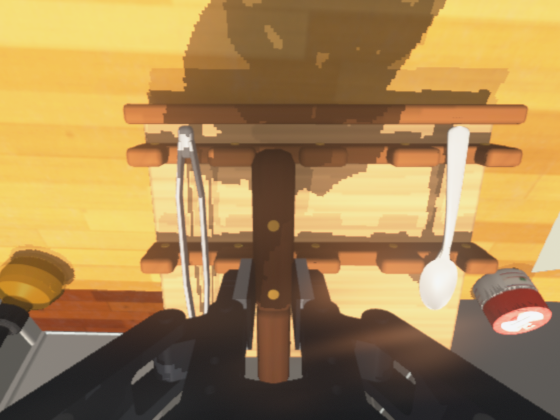

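The knife is held straight (gap 16.3 mm), with its butt at (273,150), over groove 3 between the tweezers (190) and the teaspoon (450). Now I lower it.

```bash
cat >> do.py <<'E'
def lay(y,name):
    env.line_to(W(61+G,y,20+H+12),rate=90)
    print("down",env.line_to(W(61+G,y,20+H-3),rate=20,force_limit=5),tray(),np.round(env.get_contact_force(),1))
    p=tray(); print("lip",env.line_to(W(p[0]-7,y,p[2]+.3),rate=20,force_limit=5),tray(),np.round(env.get_contact_force(),1))
    env.command_gripper(.4); env.dwell(.1)
    p=tray(); env.line_to(W(p[0],y,p[2]+45),rate=120); print(env.get_finger_gap()*85,env.get_time())
E
python3 - <<'E'
from do import *
lay(-29.0,"palette_knife")
p=env.get_eef_pos()
env.line_to(W(61,-10,170),rate=200)
cv2.imwrite("pics/k3.png",env.grab_frame("wrist"));c=cam("wrist")
for q in("palette_knife","scraper"):
    for d in env.cut_out("wrist",q)[:2]:
        a,b,_=axis(d["mask"]);print(q,round(d["conf"],2),a.round(1),b.round(1))
print("expected",proj(c,W(0,-29,28)).round(1),proj(c,W(226,-29,28)).round(1),env.get_time())
E
```

```text
down True [ 65.1 -29.1  13.2] [-3.4 -0.3  6.6]
lip True [ 64.  -29.1  13.2] [-1.9 -1.   3. ]
33.732886031008064 21.1417
palette_knife 0.83 [250.9 130.9] [255.2 351. ]
scraper 0.82 [565.8 113.4] [504.8 189.7]
expected [252.4 126.2] [256.4 345.8] 22.0083
```

View pics/k3.png

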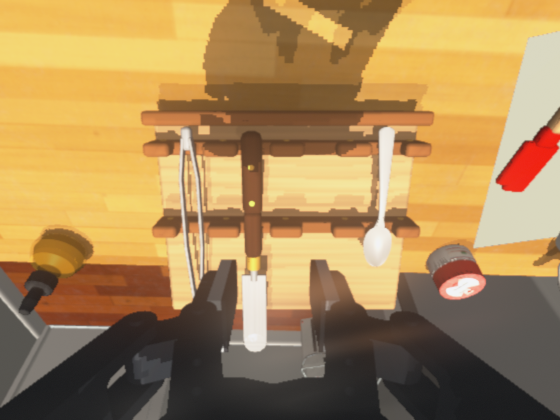

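The knife lies in groove 3, with its handle at column 252, butt at row 131, and blade up the slope; the fingers are clear. Next is the scraper.

```bash
sed -i 's/command_gripper(.65)/command_gripper(.4)/; s/force_limit=15/force_limit=8/; s/\[\*g,110\]/[*g,130]/; s/force_limit=5/force_limit=8/g' do.py; python3 - <<'E'
from do import *
pick([384.8,296.5],[580.4,275.8])
if env.get_finger_gap()>.1:
    above(29); print(tray(),env.get_finger_gap()*85,env.get_time())
    c=cam("wrist");env.grab_frame("wrist")
    for d in env.cut_out("wrist","scraper")[:2]: print(d["conf"],[x.round(1) for x in axis(d["mask"])[:2]])
    print("expected",proj(c,W(4,29,108)).round(1))
E
```

```text
grasp [445.5 290.1] -6.0
touch False [445.7 290.2  -9.9]
gap 16.365126411192147 58.8475638628006
gap 16.21209016309857
[65.3 29.5 89.7] 16.399583211654672 28.625
0.82 [array([273., 147.]), array([273.9, 382. ])]
expected [275.  145.5]
```

```bash
python3 - <<'E'
from do import *
lay(29.0,"scraper")
obs={}
for k,y in enumerate((90,-90)):
    env.move_to(W(40,y,210),R2q(tool(TY,TP)))
    c=cam("wrist");im=env.grab_frame("wrist");cv2.imwrite(f"pics/f{k}.png",im)
    for q in("palette_knife","scraper"):
        for d in env.cut_out("wrist",q)[:2]:
            a,b,_=axis(d["mask"]);
            if a[1]>b[1]:a,b=b,a
            print(k,q,round(d["conf"],2),a.round(1),b.round(1))
            obs.setdefault(q,[]).append((c,a,b)) if d is env and 0 else None
            if len([o for o in obs.get(q,[]) if o[3]==k])==0: obs.setdefault(q,[]).append((c,a,b,k))
for q,l in obs.items():
    if len(l)==2:
        for j in(1,2): X,e=tri([(o_[0],o_[j]) for o_ in l]);print(q,"butt" if j==1 else "tip",(M.T@(X-o)).round(1),round(e,2))
print(env.get_time())
E
```

```text
down True [65.1 29.  13.3] [-4.3 -0.5  6.9]
lip True [60.2 28.8 13.5] [-0.3  0.2  2.7]
34.03694229844127 31.4
0 palette_knife 0.7 [152.9 150.2] [169.9 317.6]
0 scraper 0.7 [211.8 144.9] [217.9 314.7]
1 palette_knife 0.6 [470.2 253. ] [515.7 289.4]
1 palette_knife 0.56 [335.1 149. ] [329.  267.9]
1 scraper 0.7 [393.7 144. ] [376.3 317.3]
palette_knife butt [ 10.   19.4 200.7] 54.51
palette_knife tip [ 59.9  35.7 215.2] 13.96
scraper butt [-1.  28.2 30. ] 0.38
scraper tip [190.   26.   37.7] 1.58
33.15
```

View pics/f1.png

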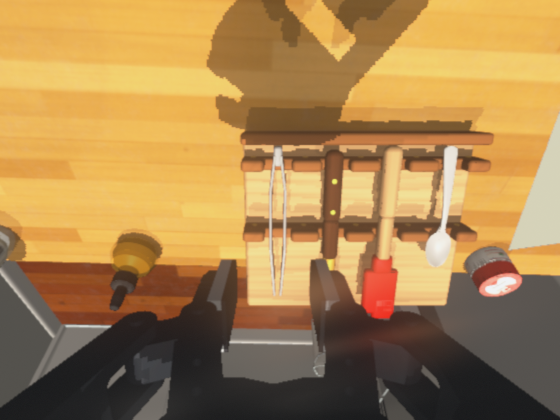

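Both tools lie in their grooves with heads up the slope: scraper at column 390, butt row 144; knife at column 333, butt row 149. The knife's butt is about 5 mm short of the lip, because its slide stopped early. There's time, so I'll regrip it and slide it home.

```bash
python3 - <<'E'
from do import *
p=[tri([(cam("wrist"),(335.1,149.0))]*1)] if 0 else None
env.move_to(W(64,-29,70),R2q(tool(TY,TP)))
print("t",env.line_to(W(64,-29,13.2),rate=60,force_limit=8),tray())
env.command_gripper(0);print(env.get_finger_gap()*85)
print("lip",env.line_to(W(57,-29,13.5),rate=20,force_limit=9),tray(),np.round(env.get_contact_force(),1))
env.command_gripper(.4); env.dwell(.1)
q=tray(); env.line_to(W(q[0],-29,60),rate=120)
L=[]
for k,(y) in enumerate((60,-60)):
    env.move_to(W(20,y,210),R2q(tool(TY,TP)))
    c=cam("wrist");im=env.grab_frame("wrist");cv2.imwrite(f"pics/e{k}.png",im)
    r={"c":c}
    for n,yy in(("palette_knife",-29),("scraper",29)):
        ex=proj(c,W(0,yy,28)); best=min((axis(d["mask"])[:2] for d in env.cut_out("wrist",n)),key=lambda ab:min(np.linalg.norm(ab[0]-ex),np.linalg.norm(ab[1]-ex)),default=None)
        if best is not None: r[n]=sorted(best,key=lambda z:z[1])
    L.append(r)
for n in("palette_knife","scraper"):
    if all(n in r for r in L):
        for j in(0,1): X,e=tri([(r["c"],r[n][j]) for r in L]);print(n,"butt tip".split()[j],(M.T@(X-o)).round(1),round(e,2))
print(env.get_time())
E
```

```text
t False [ 64.2 -29.   13.4]
16.454978026143305
lip True [ 59.8 -29.5  13.8] [ 1.  -0.4  1.7]
palette_knife butt [ -0.6 -29.8  30.1] 0.12
palette_knife tip [141.8 -28.5  96. ] 26.9
scraper butt [-0.4 26.3 29.1] 0.1
scraper tip [165.8  32.1  53.3] 11.69
38.0917
```

View pics/e0.png

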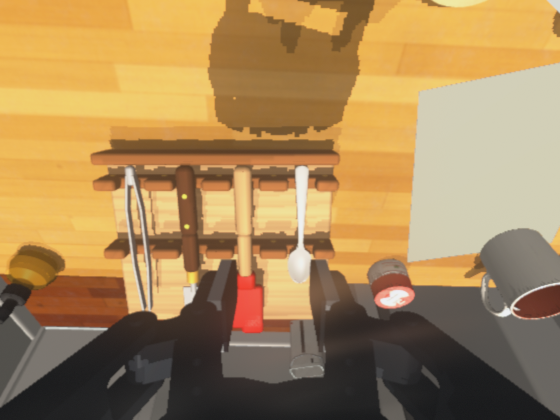

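The picture shows both butts, at (186,168) and (244,168), level and against the lip. They measure tray x ≈ −0.5 mm, y −29.8 and 26.3 mm; the teaspoon and tweezers are undisturbed. (The tips' bad residuals come from the fingers hiding them.) I'm handing in.

```bash
python3 -c "
from rig import env
print(env.hand_in(),env.get_time())"
```

```text
the job is handed in; nothing more can be done
the job is handed in; nothing more can be done
```

The scraper lies in groove 2 and the palette knife in groove 3, both released with heads up the slope and butts measured against the lip; I handed the job in at about 38 s but got no verdict back, and the first knife grasp missed without visibly moving anything.

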